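# Ready the bar dispenser for its refill

### The job

Get the chocolate-bar dispenser on the dessert table ready for refilling: plug the loose front stop into the socket at the dispenser's open front end, pressed fully home and let go. Then take the spring-loaded pusher by its upright wooden grip, draw it back until its front face is level with the pointer of the index clip on the side wall, and keep it there: finish with the pusher still held at the index, so that a colleague can drop the bars in. Leave the cup, the sugar jar and the refill carton where they stand.

Things in the scene. Friction and masses are not known exactly. Their poses are not given: they have to be found in the camera images.
- dispenser: Aluminium bar channel, 275 (x) x 100 (y) mm, fixed. Origin on the table; +x to its open front end, away from the robot, -x to its rear end, z up; yaw within 0.5 rad. Floor top z 10; side walls 5 thick, inside faces y +-45, tops z 42.5, x -135 to 95; rear plate x -140, top z 44. Socket block at the front, x 95 to 135, top z 30. Only the pusher is in the channel.
- socket (a point): Centre of the socket hole's mouth, on top of the dispenser's socket block (dispenser frame x 115, y 0, z 30 mm). Hole 22 mm along the dispenser's x by 46 along its y, 18 deep, mouth chamfered 2: 1 mm of play on each side of the plug. Axes as the dispenser.
- front_stop: Loose stop, 84 mm high, 110 to 225 g, stands on its plug. Origin: centre of the plug's underside, z up. Plug 20 (x) x 44 (y), 16 high, lowest 4 stepped in to 17 x 41; foot bar 30 x 90, z 16 to 24; white plate to pinch 10 thick (x) x 90 wide (y), z 24 to 84. Fits either way round. Home, the bar lies on the block: origin 16 below socket, x along the dispenser's x.
- pusher: Spring-return pusher sliding along the channel. Origin at the bottom centre of its front face (looks to dispenser +x), 10 mm above the table; axes as the dispenser. Face 78 wide, top 35 above this origin; coil drum behind it to 30, then the upright grip. At rest the face is at dispenser x 92; slides 160 towards -x. Spring 6 N at rest plus 20 N/m, 9 N at most; let go, it runs forward.
- pusher_grip (a point): Grip point in the pusher's upright wooden grip, 12 mm thick (x) x 40 wide (y), its middle 55 behind the face. The wood spans 31 to 95 above the pusher's origin (top 105 above the table); this point is 78 above the pusher's origin, 17 below the top. Axes as the pusher.
- index_line (a point): The mark: middle of the top of the pointer of a small dark clip (brass thumb screw outside), fixed on the dispenser's +y wall. Pointer 3 mm thick (x), reaches in over the channel to y 28, top 50 above the table. Axes as the dispenser. The pusher's face is level with it when both have the same dispenser x: 85 to 135 mm back from rest, another place each time.
- espresso_cup: Bystander: white cup, 64 across, 58 mm high, with handle. Origin under its centre.
- sugar_jar: Bystander: white lidded sugar jar, 88 across, 100 mm high. Origin under its centre.
- refill_carton: Bystander: open carton 110 x 90 x 50 full of wrapped bars that stand 68 mm high. Origin under its centre.
There are look-alikes about, which are no part of the job. What is shaped like the front_stop but blue is not meant.

How it is judged:
On the way, in this order (a step that is already met when the one before it is completed fails the run):
1. the front stop is plugged fully home in the socket and let go, the pusher still forward (x of front_stop in the frame of socket between -0.003 and 0.003 m and y of front_stop in the frame of socket between -0.003 and 0.003 m and z of front_stop in the frame of socket below -0.0135 m and angle between front_stop's own z axis and vertical below 0.05 rad and angle between the x axis of front_stop and the x axis of dispenser, either way round below 0.08 rad and contact force between the fingers and front_stop below 0.3 N and x of pusher in the frame of dispenser above 0.06 m), for 0.2 s.
2. the pusher, held by the fingers, has been drawn back to the index (x of pusher in the frame of index_line between -0.006 and 0.006 m and contact force between the fingers and pusher above 3 N), for 0.3 s.
At the end, for the whole second after the job is handed in: Fingers still hold the pusher (over 3 N), at rest, its face within 6 mm of the index pointer, nothing else propping it; stop untouched in the socket, within 3 mm of centre, down to 2.5 mm of the block, upright (0.05 rad) and square (0.08 rad); bystanders within 20 mm (all of step 2 and x of front_stop in the frame of socket between -0.003 and 0.003 m and y of front_stop in the frame of socket between -0.003 and 0.003 m and z of front_stop in the frame of socket below -0.0135 m and angle between front_stop's own z axis and vertical below 0.05 rad and angle between the x axis of front_stop and the x axis of dispenser, either way round below 0.08 rad and linear speed of pusher below 0.01 m/s and contact force between each of pusher, the fingers and front_stop below 0.3 N); the arm keeps its last pose, push and grip.
It fails at once if the cup, the sugar jar or the carton is moved by more than 20 mm or tipped (distance of any of espresso_cup, sugar_jar, refill_carton from where it was at the start of the episode above 0.02 m or angle between any of espresso_cup, sugar_jar, refill_carton's own z axis and vertical above 0.3 rad).
It also fails if it takes over 61 s, if anything falls off the work surface, if the arm or the gripper's body presses on something with over 40 N, if the wrist force passes 120 N, or if a joint passes its speed limit or range.

### The arm

A 6-joint arm with a two-finger parallel gripper is mounted at the origin on the work surface. World frame = base frame: x ahead of the robot, y to its left, z up, the work surface at z = 0. Lengths are in m, angles in rad, forces in N, time in s.
With the tool pointing down it reaches from about 0.275 to 0.975 m from the base axis. Payload 8.4 kg.
Tool frame: the origin (TCP) lies midway between the tips of the shut fingers; the grasp point (between the pads) lies 19 mm behind it (robot.grasp_offset is the distance from the TCP to the grasp point, in m); z points along the fingers, y is the line along which they close (so a half turn about z gives the same grasp; the last joint's range is limited). The gripper opens to 92 mm and grips with 3 to 60 N. Pads are 20 mm wide; open, the fingers measure 128 mm over their backs; the gripper's body (75 mm by 189 mm) begins 69 mm behind the grasp point.
Start: joints at [1.302, 0.353, 1.633, -0, 1.155, -0.002], TCP at [0.165, 0.603, 0.215] pointing down, gripper open.
Joint ranges: [-2.63, 2.63], [-0.92, 2.1], [0.06, 2.66], [-1.3, 4.44], [0, 2.69], [-3.02, 3.02]. Speed limits (rad/s): [2.22, 2.22, 2.79, 3.14, 3.14, 3.14].

### API

Orientations are given as [roll, pitch, yaw] about the fixed x, y, z axes, in that order (R = Rz(yaw) Ry(pitch) Rx(roll)).
In Python, from bench import robot gives the robot as it stands. Calls block until the motion is done:
- robot.move_to(position, orientation): joint-space move of the TCP to a pose.
- robot.servo_line(position, frame=None, velocity=0.15, guard=None): straight line of the TCP; frame=None keeps the orientation; velocity is the mean speed in m/s. With guard (N) it stops when the force on the tool has changed by that much, and returns True; else False.
- robot.move_j(angles): joint-space move.
- robot.grip(opening): opening from 0.0 (shut) to 1.0 (fully open); the grip force is fixed at half the most; returns when the fingers have stopped.
- robot.hold(seconds).
- robot.inverse_kinematics(position, orientation): joint angles nearest the present ones, or None.
- robot.get_obs(): the state.
- robot.read_camera(name): name is "scene" or "top" or "wrist"; returns (picture, depth): 480x640x3 uint8, red, green, blue; 480x640 float32, m along the optical axis (not along the pixel's ray), 0 where there is no reading.
- robot.get_calibration(name): a dict with "fx", "fy", "cx", "cy" (pixels), "k1" (the pictures are not rectified: a ray, as slopes to the right and down, at radius r is drawn at 1 + k1 r^2 times it, then the intrinsics apply), "position" and "attitude" of the camera in the world. Camera axes: x right, y down, z forward; pixel columns grow to the right and rows downward; lengths in m; the calibration is good to about 2 mm. A picture is of the moment at which its call begins: read the wrist's pose just before it. get_calibration takes no time and is no camera call; for the wrist camera it gives the pose at the moment of the call.
A pose or a line that the arm cannot do raises robot.MotionError and nothing moves.
- robot.finish_job(): hands the job in; it is judged then, once.
The state is a dict: "time_s": time; "q": joint angles; "qvel": joint speeds; "joint_torque": joint torques, N m; "ee_pos": TCP position; "ee_rot": TCP orientation; "wrist_force": force on the tool from outside, world axes, zero at the start; "wrist_torque": the same for the moment, N m; "opening": opening from 0.0 (shut) to 1.0 (fully open); "gripper_force": force on a finger pad.
Only numpy, scipy, OpenCV 4.12 (cv2) and the standard library are available. Lean on these libraries where they do the work, as an engineer would, in place of code of your own. Each camera call takes 0.05 s, during which the arm holds its last target. There are 200 camera calls.

## Working session

There is one attempt and no reset: what is moved stays moved. The work goes in short steps, each a Python script; the robot and the scene stay as the last script left them, time stands still between calls to the robot, and variables do not carry over. Pictures are saved under pics/ and viewed, at most 10 in all, crops included, and the job is handed in when it is done.

```bash
mkdir -p pics
cat > h.py <<'E'
import numpy as np, cv2
from scipy.spatial.transform import Rotation as R
from bench import robot
def snap(name):
    c=robot.get_calibration(name); im,d=robot.read_camera(name)
    a=np.array(c['attitude'],float)
    Rm=a if a.shape==(3,3) else (R.from_euler('xyz',a).as_matrix() if a.size==3 else R.from_quat(a).as_matrix())
    return dict(c=c,im=im,d=d,R=Rm,p=np.array(c['position']))
def rays(s,u,v):
    c=s['c'];x=(np.asarray(u,float)-c['cx'])/c['fx'];y=(np.asarray(v,float)-c['cy'])/c['fy']
    a,b=x.copy(),y.copy()
    for _ in range(8):
        k=1+c['k1']*(a*a+b*b);a=x/k;b=y/k
    return np.stack([a,b,np.ones_like(a)],-1)@s['R'].T
def cloud(s):
    v,u=np.mgrid[:480,:640]; P=rays(s,u,v)*s['d'][...,None]+s['p']; P[s['d']==0]=np.nan; return P
def atz(s,u,v,z):
    r=rays(s,u,v); return s['p']+r*((z-s['p'][2])/r[...,2])[...,None]
def project(s,P):
    q=(np.asarray(P)-s['p'])@s['R']; a=q[...,0]/q[...,2];b=q[...,1]/q[...,2];c=s['c'];k=1+c['k1']*(a*a+b*b)
    return np.stack([a*k*c['fx']+c['cx'],b*k*c['fy']+c['cy']],-1)
def save(im,n): cv2.imwrite('pics/'+n,im[...,::-1])
E
python3 - <<'E'
from h import *
import pickle
for n in('scene','top'):
    s=snap(n);save(s['im'],n+'.png');pickle.dump(s,open(n+'.pkl','wb'));print(s['c'])
o=robot.get_obs();print(o['ee_rot'],o['time_s'],robot.grasp_offset)
E
```

```text
{'fx': 573.5768979059195, 'fy': 573.5768979059195, 'cx': 329.0574513298236, 'cy': 241.99099351026038, 'k1': -0.030634980359202715, 'position': array([1.18460213, 0.55671516, 1.03562933]), 'attitude': array([-2.43648352, -0.00392062,  2.2307347 ])}
{'fx': 566.2529882423207, 'fy': 566.2529882423207, 'cx': 308.84680726081484, 'cy': 239.47492159817887, 'k1': -0.18305131763361518, 'position': array([0.40199789, 0.03627819, 1.31722545]), 'attitude': array([-3.02679114,  0.01086835, -1.58877707])}
[-3.14035409e+00  2.88592307e-06  2.87478211e+00] 0.1 0.0187
```

View pics/top.png

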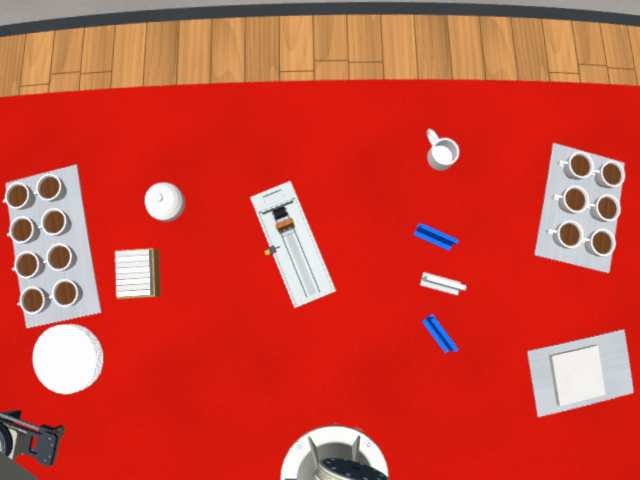

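View pics/scene.png

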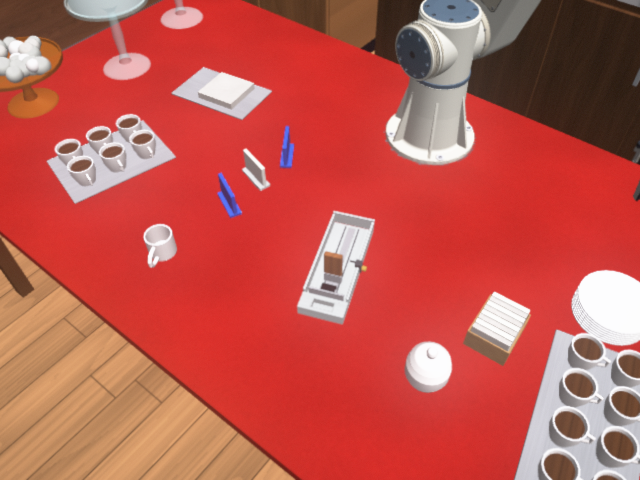

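The top view shows three stop-shaped things: white at (443,284), blue at (436,237), and blue at (440,333). The white one fits the description. The dispenser is near (292,243), with its index clip at (270,250). I'll get coarse poses and an enlarged crop.

Run:
```python
from h import *
import pickle
s=pickle.load(open('top.pkl','rb'));P=cloud(s)
a=cv2.resize(s['im'][170:315,235:345],None,fx=4,fy=4,interpolation=cv2.INTER_CUBIC)
b=cv2.resize(s['im'][215:360,405:480],None,fx=4,fy=4,interpolation=cv2.INTER_CUBIC)
save(np.hstack([a,b]),'crop.png')
def rect(m):
    q=P[m][:,:2];r=cv2.minAreaRect((q*1000).astype(np.float32));return np.round(r[0],1),np.round(r[1],1),round(r[2],1),m.sum()
def box(u0,u1,v0,v1):
    m=np.zeros((480,640),bool);m[v0:v1,u0:u1]=1;return m
Z=P[...,2]
st=box(405,480,262,305);print('table z',np.nanmedian(Z[st&(Z<.012)]))
print('plate',rect(st&(Z>.07)), np.nanpercentile(Z[st],[99]));print('foot',rect(st&(Z>.015)))
dp=box(235,345,170,315);print('disp',rect(dp&(Z>.022)&(Z<.06)));print('grip',rect(dp&(Z>.085)),np.nanmax(Z[dp]))
# corners of dispenser by pixel, z of tops
for u,v,z in((251,197,.03),(291,181,.03),(336,292,.044),(297,307,.044),(443,279,.084)): print(u,v,atz(s,u,v,z)[:2].round(4))
```

```text
table z 7.650779275669706e-07
plate (array([ 444.6, -252.2]), array([91.6, 11.8]), 75.0, np.int64(204)) [0.08668997]
foot (array([ 444.6, -251.8]), array([92.4, 31.5]), 74.3, np.int64(545))
disp (array([540. ,  94.1]), array([277.4, 115.5]), 21.2, np.int64(1534))
grip (array([579.9, 101.5]), array([12.8, 39. ]), 20.3, np.int64(117)) 0.11053225262521815
251 197 [0.6523 0.1799]
291 181 [0.6881 0.0866]
336 292 [ 0.4293 -0.0113]
297 307 [0.3974 0.0767]
443 279 [ 0.4515 -0.2456]
```

View pics/crop.png

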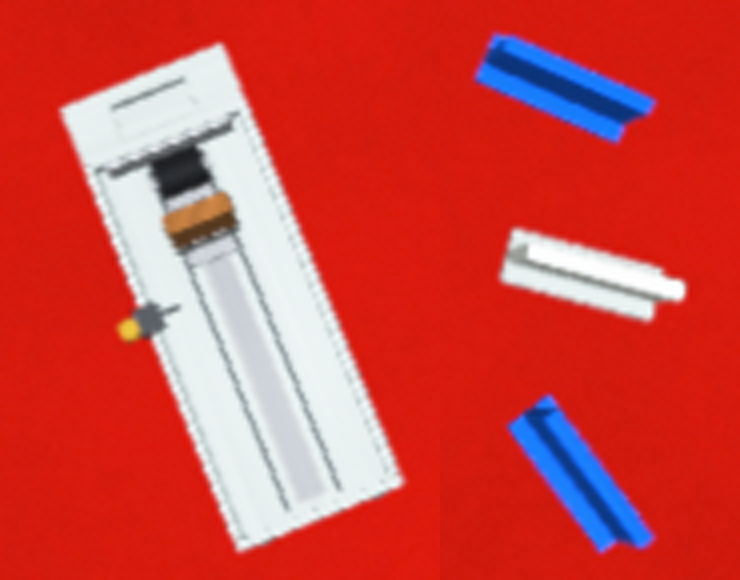

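The crop confirms the white stop as the target, with blue look-alikes on either side. The dispenser yaw is about 21°. Next are wrist close-ups of the dispenser, then the stop.

Run:
```python
from h import *
import pickle
def look(p,yaw,n):
    robot.move_to(p,[np.pi,0,np.radians(yaw)]);robot.hold(.2)
    s=snap('wrist');save(s['im'],n+'.png');pickle.dump(s,open(n+'.pkl','wb'))
    o=robot.get_obs();print(o['time_s'],o['ee_pos'].round(4),o['q'].round(2),s['p'].round(3),s['R'].round(2).tolist(),s['c']['fx'])
    return s
s=look([.54,.09,.34],111,'wd')
for q in((.6702,.1333,.03),(.45,-.25,.08)):print(project(s,np.array(q)))
s=look([.445,-.252,.27],75,'ws')
```

```text
2.6583 [0.5399 0.0905 0.3398] [ 0.16  0.13  1.64  0.    1.37 -0.2 ] [0.51  0.169 0.51 ] [[0.93, 0.34, 0.11], [0.36, -0.89, -0.27], [0.0, 0.29, -0.96]] 370.04233217503577
[423.579701   196.12395076]
[173.45759159 397.9772288 ]
4.2667 [ 0.4455 -0.2514  0.2701] [-0.52  0.12  1.81  0.    1.21 -0.26] [ 0.467 -0.17   0.44 ] [[0.97, -0.25, -0.07], [-0.26, -0.92, -0.28], [0.0, 0.29, -0.96]] 370.04233217503577
```

View pics/wd.png

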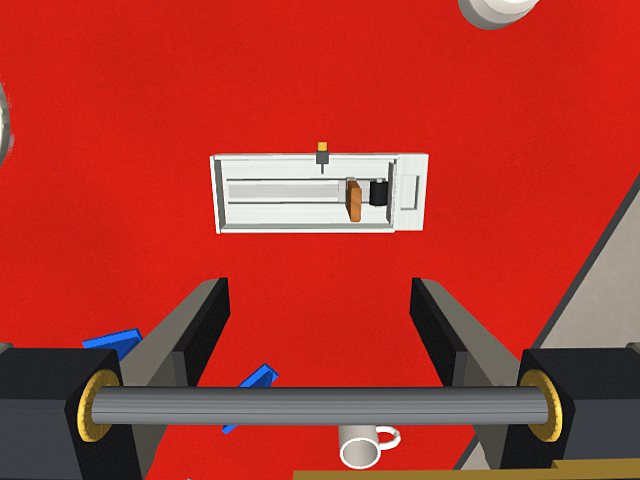

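View pics/ws.png

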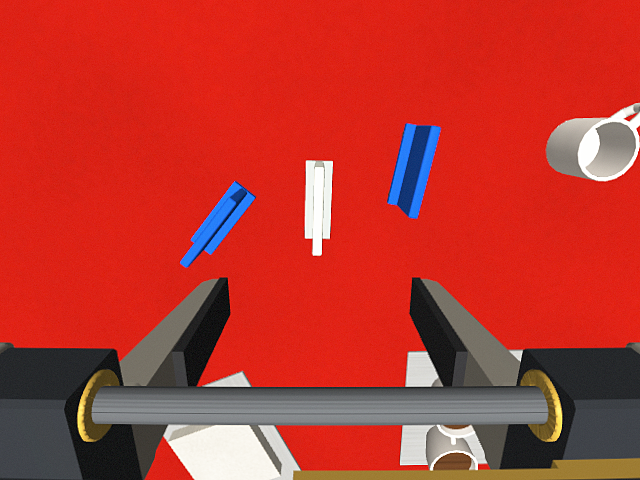

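Wrist view: socket hole at about (409,192), pointer at (322,168), grip at (354,200). In the other picture the stop's plate runs from (319,165) to (317,255).

Run:
```python
from h import *
import pickle
s=pickle.load(open('wd.pkl','rb'));P=cloud(s)
save(cv2.resize(s['im'][138:238,280:440],None,fx=5,fy=5,interpolation=cv2.INTER_CUBIC),'wdc.png')
Z=P[...,2]
def rect(m):
    r=cv2.minAreaRect((P[m][:,:2]*1000).astype(np.float32));return np.round(r[0],1),np.round(r[1],1),round(r[2],1),m.sum()
im=s['im'].astype(int);sat=im.max(2)-im.min(2);val=im.max(2)
def box(u0,u1,v0,v1):
    m=np.zeros((480,640),bool);m[v0:v1,u0:u1]=1;return m
dp=box(200,440,145,240)
print('disp',rect(dp&(Z>.022)&(Z<.047)&(sat<40)&(val>100)))
print('block',rect(dp&(Z>.024)&(Z<.035)&box(392,440,145,240)))
print('grip',rect(dp&(Z>.098)),np.nanpercentile(Z[dp],99.5))
t=pickle.load(open('ws.pkl','rb'));P=cloud(t);Z=P[...,2];b=box(295,345,150,262)
print('plate',rect(b&(Z>.077)),'foot',rect(b&(Z>.012)),np.nanpercentile(Z[b],99))
```

```text
disp (array([541.8,  88.4]), array([275.1, 100.4]), 21.3, np.int64(4594))
block (array([649. , 129.2]), array([47.1, 98.5]), 21.1, np.int64(1750))
grip (array([578.4, 102.9]), array([12.1, 39.5]), 20.0, np.int64(376)) 0.10460739553472467
plate (array([ 443.8, -250.3]), array([89.3, 10. ]), 73.4, np.int64(888)) foot (array([ 443.5, -250.4]), array([89.8, 30.5]), 73.5, np.int64(2203)) 0.08444628455526776
```

View pics/wdc.png

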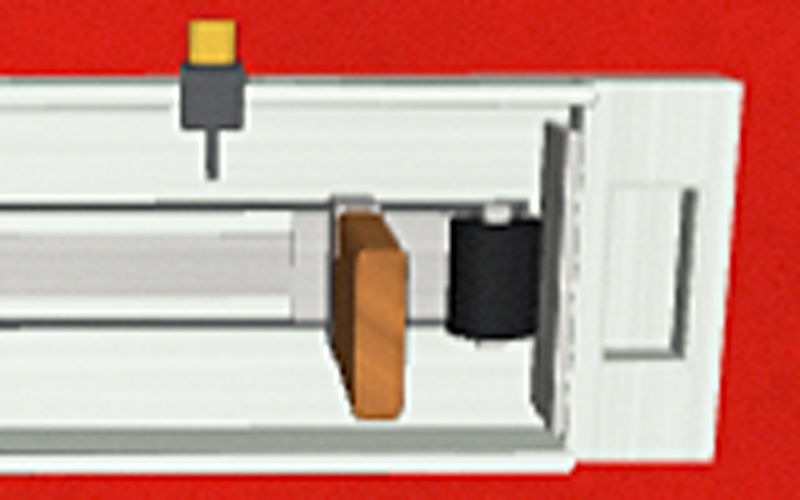

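```bash
cat >> h.py <<'E'
YAW=21.25; C,S=np.cos(np.radians(YAW)),np.sin(np.radians(YAW)); O=np.array([.5441,.0893])
def D(x,y=0): return O+np.array([C*x-S*y,S*x+C*y])
def inD(p): d=np.asarray(p)[...,:2]-O; return np.stack([d[...,0]*C+d[...,1]*S,-d[...,0]*S+d[...,1]*C],-1)
ORI=[np.pi,0,np.radians(YAW+90)]
E
python3 - <<'E'
from h import *
import pickle
s=pickle.load(open('wd.pkl','rb'))
px=lambda u,v:(280+(u+.5)/5-.5,138+(v+.5)/5-.5)
for u,v,z in((694,188,.03),(606,356,.03),(686,356,.03),(211,130,.05),(212,179,.05),(570,112,.045),(563,436,.045)):
    print(u,v,(inD(atz(s,*px(u,v),z))*1000).round(1))
st=np.array([.4438,-.2503]);ori=[np.pi,0,np.radians(73.4)]
robot.move_to([*st,.13],ori)
robot.servo_line([*st,.043],velocity=.12)
robot.grip(0.0)
o=robot.get_obs();print(o['opening']*92,o['gripper_force'],o['ee_pos'])
robot.servo_line([*st,.19],velocity=.15)
robot.move_to([*D(.115),.19],ORI)
robot.servo_line([*D(.115),.125],velocity=.12);robot.hold(.3)
o=robot.get_obs();print(o['time_s'],o['opening']*92,o['wrist_force'],o['ee_pos'],inD(o['ee_pos']))
s=snap('wrist');save(s['im'],'held.png');pickle.dump(s,open('held.pkl','wb'))
E
```

```text
694 188 [124.6  22.7]
606 356 [104.5 -21.6]
686 356 [125.8 -21.7]
211 130 [-0.3 39.9]
212 179 [-0.1 27.9]
570 112 [88.5 43.5]
563 436 [ 91.2 -39.5]
9.719753460586812 29.99958872795105 [ 0.4437552  -0.25026534  0.04293728]
10.6917 10.02768012329966 [ 0.23236769  0.38915873 -0.155221  ] [0.65165005 0.13111361 0.12571464] [ 1.15392337e-01 -9.61900990e-06]
```

View pics/held.png

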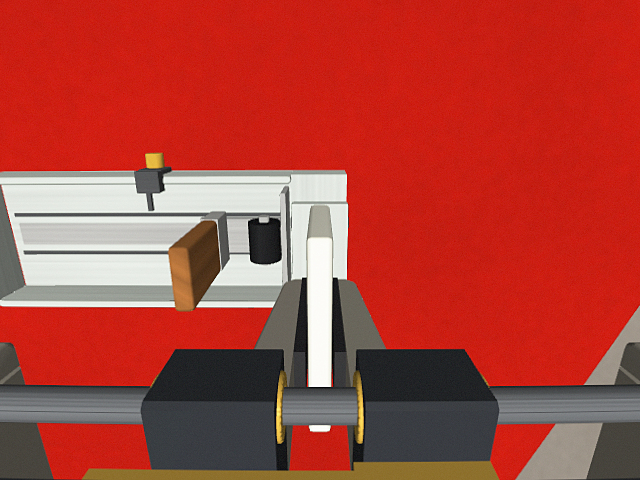

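The stop is held square: its plate runs from (320,236) to (319,430), above the block. I'll check its offset in hand by depth, then insert it under guard.

Run:
```python
from h import *
import pickle
s=pickle.load(open('held.pkl','rb'));P=cloud(s);Z=P[...,2]
m=(Z>.158)&(Z<.172);m[:,:300]=0;m[:,340:]=0;m[:195]=0;m[436:]=0
q=inD(P[m])*1000;r=cv2.minAreaRect(q.astype(np.float32));print(r,m.sum())
for z,u,v in((.166,320,236.5),(.166,319,431)):print((inD(atz(s,u,v,z))*1000).round(1))
dy=0.
g=robot.servo_line([*D(.115,dy),.078],velocity=.08,guard=15)
print(g,robot.get_obs()['ee_pos'],robot.get_obs()['wrist_force'])
if not g:
    g=robot.servo_line([*D(.115,dy),.056],velocity=.03,guard=25)
    robot.hold(.2);o=robot.get_obs();print(g,o['ee_pos'],o['wrist_force'],inD(o['ee_pos']),o['time_s'])
```

```text
((115.97388458251953, -0.5917205810546875), (16.032888412475586, 90.17597198486328), 3.4832098484039307) 4382
[115.5  44.4]
[115.  -44.9]
False [0.65142842 0.13102038 0.07794047] [-0.12556626 -0.21702006 -1.91054124]
False [0.65097048 0.13090878 0.05690624] [-4.34909317 -0.85448801  9.5108998 ] [1.14684735e-01 4.57841245e-05] 12.5583
```

Run:
```python
from h import *
import pickle
robot.grip(0.4); robot.hold(.3)
robot.servo_line([*D(.115),.16],velocity=.15)
robot.move_to([*D(.037),.18],ORI);robot.hold(.2)
s=snap('wrist');pickle.dump(s,open('after.pkl','wb'))
P=cloud(s);Z=P[...,2];d=inD(P)*1000
for n,lo,hi,x0,x1 in(('plate',.088,.104,85,145),('grip',.098,.112,0,70)):
    m=(Z>lo)&(Z<hi)&(d[...,0]>x0)&(d[...,0]<x1)&(abs(d[...,1])<60)
    print(n,cv2.minAreaRect(d[m].astype(np.float32)),np.median(Z[m]),m.sum())
save(s['im'],'after.png');print(robot.get_obs()['time_s'])
```

```text
plate ((114.62353515625, -0.2551460266113281), (89.9079818725586, 11.174139976501465), 89.92802429199219) 0.09717132514306731 1977
grip ((36.595584869384766, 0.18657493591308594), (11.534975051879883, 39.27897262573242), 0.20297707617282867) 0.10407598703218582 909
14.9333
```

View pics/after.png

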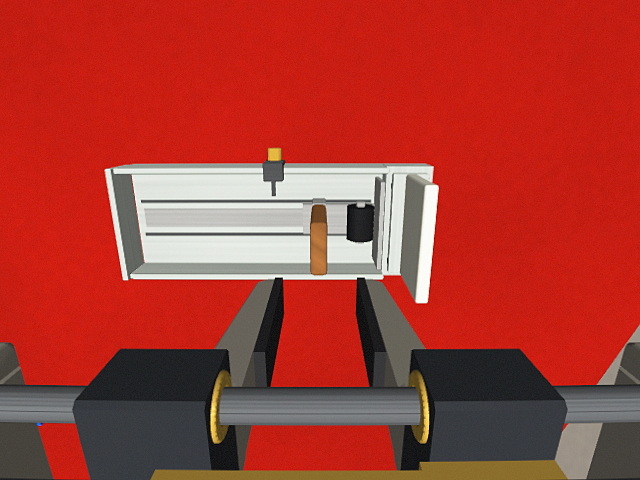

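The stop stands home: its plate top reads 97.2 mm, and the grip shows the same −0.9 mm bias. It is centred and square. Next I grasp the pusher and draw it back to the index, taking the pointer again at (274,188).

Run:
```python
from h import *
import pickle
s=pickle.load(open('after.pkl','rb'))
a=np.array([inD(atz(s,273.7,v,.05))*1000 for v in(183,189,194)]);print(a.round(1))
xi=-.0002*.5+.5*a[1,0]/1000;print('index',xi)
assert -.045<xi<.01
robot.servo_line([*D(.0368),.069],velocity=.12)
robot.grip(0.0);o=robot.get_obs();print(o['opening']*92,o['gripper_force'],inD(o['ee_pos']))
x0=inD(o['ee_pos'])[0]
robot.servo_line([*D(x0-(.092-xi)),.069],velocity=.06);robot.hold(.5)
o=robot.get_obs();print(o['opening']*92,o['gripper_force'],o['wrist_force'],inD(o['ee_pos'])+[.055,0],o['time_s'])
s=snap('wrist');pickle.dump(s,open('end.pkl','wb'));save(s['im'],'end.png')
t=snap('top');pickle.dump(t,open('endt.pkl','wb'));
save(np.vstack([s['im'][130:330,100:500],cv2.resize(t['im'][175:310,240:340],None,fx=4,fy=3,interpolation=cv2.INTER_CUBIC)[:400]]),'end2.png')
```

```text
[[ 0.7 38. ]
 [ 0.5 33.1]
 [ 0.4 29. ]]
index 0.0001601869301503768
11.949300096568894 30.000925362110138 [ 3.69014248e-02 -4.29919665e-05]
11.72403031347232 30.00728040933609 [ 6.52771329  3.86079235 -1.8122541 ] [ 0.0021622  -0.00010805] 18.675
```

View pics/end.png

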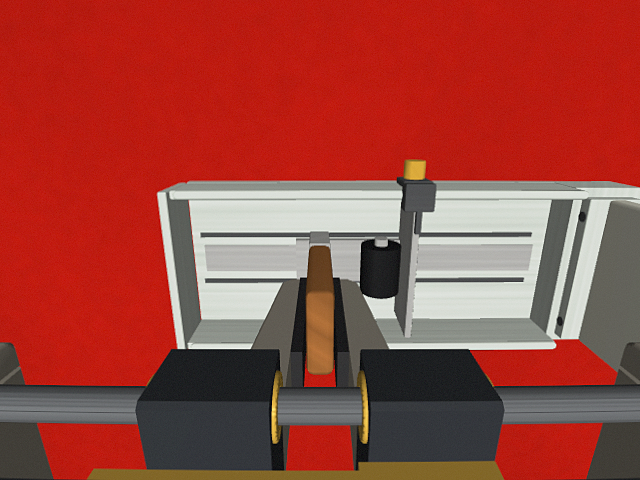

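The pusher is at the pointer; the face top is near (409,240) and the pointer near (419,225). I'll measure the residual by depth.

Run:
```python
from h import *
import pickle
s=pickle.load(open('end.pkl','rb'));P=cloud(s);Z=P[...,2];d=inD(P)*1000
m=(Z>.041)&(Z<.049)&(abs(d[...,0])<20)&(d[...,1]<24)&(d[...,1]>-38)
print('face top x',np.percentile(d[m][:,0],[1,50,99]).round(1),m.sum())
m=(Z>.047)&(Z<.056)&(abs(d[...,0])<20)&(d[...,1]<37)&(d[...,1]>27)
print('pointer x',np.percentile(d[m][:,0],[2,50,98]).round(1),m.sum())
m=(Z>.098)&(Z<.11)&(d[...,0]<-35)&(d[...,0]>-75)&(d[...,1]>-25)&(d[...,1]<25)
print('grip x',np.percentile(d[m][:,0],[2,98]).round(1))
m=(Z>.09)&(Z<.11)&(d[...,0]>90)&(abs(d[...,1])<60);print('plate px',m.sum())
save(cv2.resize(s['im'][170:345,360:460],None,fx=3,fy=3),'endc.png')
```

```text
face top x [-2.2 -0.4  2.1] 795
pointer x [-1.9 -0.5  1.5] 117
grip x [-71.9 -37. ]
plate px 0
```

View pics/endc.png

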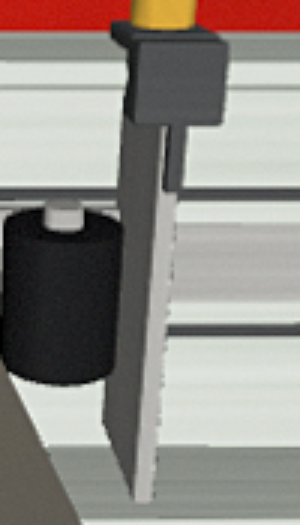

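The face is about 2 mm forward of the pointer because the arm yields under the spring. I'll trim 2 mm and hand in.

Run:
```python
from h import *
robot.servo_line([*D(-.0571),.069],velocity=.02);robot.hold(.8)
o=robot.get_obs();print(inD(o['ee_pos'])+[.055,0],o['gripper_force'],o['wrist_force'],o['time_s'])
s=snap('wrist');P=cloud(s);Z=P[...,2];d=inD(P)*1000
m=(Z>.041)&(Z<.049)&(abs(d[...,0])<20)&(d[...,1]<24)&(d[...,1]>-38)
f=np.percentile(d[m][:,0],99);print('face',f)
if abs(f)<3.5: print(robot.finish_job())
```

```text
[ 7.68428901e-06 -1.06950279e-04] 30.007332265377045 [ 6.37177227  4.22700788 -2.40387133] 19.8333
face 0.005357774360483264
the job is handed in; nothing more can be done
None
```

The front stop is plugged home in the socket and released, the pusher is held at the index (last reading within about 1 mm of the pointer), and the job was handed in at about 20 s; the interface returned no verdict.

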